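# Stack the topping tray on the sprung stand

### The job

Pick up the loose topping tray by its handle and lower it gently onto the tray on the sprung stand, so that its four corner lugs go into the lower tray's corner sockets. The lugs snap past sprung rollers and the stand gives under load, so press the tray down by feel until it has snapped fully home and sits level on the lower tray, without forcing it sideways against the sockets and never pushing with more than about 30 newtons, then let go. Leave the flask, jar and spatula where they are.

Things in the scene. Friction and masses are not known exactly. Their poses are not given: they have to be found in the camera images.
- handle (a point): Centre of the loose tray's handle bar: steel, along the tray's x axis (its long side), 168 mm long, 12 mm wide (y), 14 mm high, on uprights at x = +-78 mm. z is up. The bar stands free above the tray: four lidded pots in the tray reach to 41 mm below this point. Tray's underside 75 mm below, lug tips 97 mm below. Either way round (half a turn) is equally good.
- tray_base (a point): Centre of the loose tray's underside (z up, x along). White plastic tray, 200 x 140 mm, 42 mm deep, 0.36 to 0.54 kg. Under it four ball-ended lugs, 22 mm long, at x = +-84, y = +-54 mm: a 16 mm ball at the tip, then a 9 mm neck up to the tray. It stands on the balls on the counter.
- lower_rim (a point): Centre of the lower tray's rim plane, 90 mm above the counter unloaded; x along its long side, z up. White plastic, 200 x 140 x 46 mm, no handle. It stays on its fixed stand (dark plate 230 x 170 x 12 mm) and can only sink on a spring, up to 30 mm to a hard stop; it rises when unloaded. Home: loose tray's underside on this rim all round, handle point 75 mm above, trays in line.
- socket (a point): Mouth centre of one of the lower tray's four square corner sockets, at x = +84, y = +54 mm from the rim centre (others mirrored): 20 mm wide, 25 mm deep. In each a sprung rubber roller holds up the lug's ball, and snaps in over its neck once past: the tray stays 8 to 15 mm proud under its own weight; it takes a push of about 11 to 22 N on top, differing from run to run, and then stays home.
- flask_mid (a point): Middle of an amber glass conical flask, 70 mm wide, 110 mm high, standing on the counter. Leave alone.
- jar_mid (a point): Middle of a closed jar, 52 mm wide, 75 mm high, standing on the counter. Leave alone.
- spatula: A spatula with a dark wooden handle lying on the counter along its x axis; origin under its middle. Leave alone.

How it is judged:
By the outcome, as a careful person would: the job done as asked, in the order asked, and still so for the second after the job is handed in, with the robot touching nothing.
It also fails if it takes over 67 s, if anything falls off the work surface, if the arm or the gripper's body presses on something with over 40 N, if the wrist force passes 120 N, or if a joint passes its speed limit or range.

### The arm

A 6-joint arm with a two-finger parallel gripper is mounted at the origin on the work surface. World frame = base frame: x ahead of the robot, y to its left, z up, the work surface at z = 0. Lengths are in mm, angles in rad, forces in N, time in s.
With the tool pointing down it reaches from about 325 to 900 mm from the base axis. Payload 6.1 kg.
Tool frame: the origin (TCP) lies on the centre line of the jaws, within the pads' length; the fingertips stand 11 mm ahead of it and the grasp point (between the pads) lies 8 mm behind it; y points along the fingers, z is the direction in which the jaws open and shut, and the axes are right-handed (so a half turn about y gives the same grasp; the last joint's range is limited). The gripper opens to 87 mm and grips with 3 to 60 N. Pads are 19 mm wide; open, the fingers measure 117 mm over their backs; the gripper's body (75 mm by 190 mm) begins 51 mm behind the grasp point.
Start: joints at [-1.336, 0.22, 1.526, -0, 1.395, -0.126], TCP at [220.632, -584.754, 233.538] pointing down, gripper open.
Joint ranges: [-2.98, 2.98], [-0.91, 2.08], [0.09, 2.57], [-1.24, 4.39], [0.2, 2.65], [-2.68, 2.68]. Speed limits (rad/s): [2.57, 2.57, 3.01, 3.14, 3.14, 3.14].

### API

Orientations are given as a rotation vector (axis times angle).
In Python, from cell import env, viewer, order gives the robot as it stands. The module is installed in compiled form; this text tells all that it offers.
- The arm moves only by the tool carry_out, never from a script. Its argument "motion" is a list of rows, each a list of 7 numbers: the shift along the tool's x, y, z in cm, then the turn, a rotation vector about the tool's x, y, z in degrees, then the opening in per cent of the stroke, from 0 (shut) to 100 (fully open). A call has exactly 8 rows; each row is the pose to reach, as a shift and turn from the pose measured when the call began, along the tool's axes at that moment; what a row does not reach only later rows make up. A row lasts 1/12 s, in which the tool goes at most 41.7 mm and 7.16 degrees, less where a joint would pass 70% of its speed; a pose out of reach is approached as far as the arm can. A call with a gripper value outside its range is refused whole. The fingers move at their own pace and stop on an object; "grip_force" is the grip in N (left out, the last holds). Time passes only in rows, so rows that repeat a pose let the fingers close, or fill a call up. It gives the time, the measured TCP pose, the force and the opening at its end, in the units of the state.
- env.read_state(): the state, without advancing time (a new reading comes with each control period).
- viewer.grab_frame(name): name is "scene" or "top" or "wrist"; returns (picture, depth): 400x640x3 uint8, blue, green, red; 400x640 float32, mm along the optical axis (not along the pixel's ray), 0 where there is no reading.
- viewer.camera_info(name): a dict with "intrinsics" (3x3 intrinsics, pixels), "R" (3x3) and "t" (3): a world point X has camera coordinates R X + t. Camera axes: x right, y down, z forward; pixel columns grow to the right and rows downward; lengths in mm; the calibration is good to about 2 mm. A picture is of the moment at which its call begins: read the wrist's pose just before it. camera_info takes no time and is no camera call; for the wrist camera it gives the pose at the moment of the call.
- order.close_job(): hands the job in, once; it reports no verdict.
The state is a dict: "clock": time; "joint_positions": joint angles; "qd": joint speeds; "tau": joint torques, N m; "tool_pos": TCP position; "tcp_rot": TCP orientation; "contact_force": force on the tool from outside, world axes, zero at the start; "ft_torque": the same for the moment, N m; "finger_gap": finger opening in mm.
Only numpy, scipy, OpenCV 4.12 (cv2) and the standard library are available. Lean on these libraries where they do the work, as an engineer would, in place of code of your own. Each camera call takes 0.05 s, during which the arm holds its last target. There are 200 camera calls.

## Working session

There is one attempt and no reset: what is moved stays moved. The work goes in short steps, Python scripts to look and compute and a tool call to move; the robot and the scene stay as the last step left them, time stands still between calls to the robot, and variables do not carry over. Pictures are saved under pics/ and viewed, about 8 in all and at most 12, crops included, and the job is handed in when it is done.

Besides the shell and the picture viewer there is one more tool, called after "Emit:" as name(argument=value, ...), one argument or row to a line, values as JSON. carry_out: Moves the arm, as the interface text tells. Its arguments: {"type":"object","properties":{"motion":{"type":"array","items":{"type":"array","items":{"type":"number"}}},"grip_force":{"type":"number"}},"required":["motion"]}

```bash
mkdir -p pics
python3 - <<'E'
from cell import env,viewer
import cv2,numpy as np
s=env.read_state();print({k:np.round(v,3).tolist() for k,v in s.items()})
for n in("scene","top"):
    i=viewer.camera_info(n);p,d=viewer.grab_frame(n)
    cv2.imwrite(f"pics/{n}0.png",p);np.savez(f"{n}0.npz",p=p,d=d,K=i["intrinsics"],R=i["R"],t=i["t"]);print(n,np.round(-np.array(i["R"]).T@i["t"]),(d>0).mean())
E
```

```text
{'clock': 0.0, 'joint_positions': [-1.336, 0.221, 1.528, 0.0, 1.395, -0.126], 'qd': [0.0, -0.002, -0.001, -0.001, -0.0, -0.001], 'tau': [-0.001, -49.462, -38.737, 0.07, 0.057, -0.0], 'tool_pos': [220.479, -584.18, 232.443], 'tcp_rot': [-0.369, 2.027, -2.023], 'contact_force': [-0.587, 0.556, 0.245], 'ft_torque': [0.033, 0.023, 0.026], 'finger_gap': 86.951}
scene [1314.  765.  770.] 0.9961953125
top [ 469.  141. 1026.] 0.99570703125
```

View pics/top0.png

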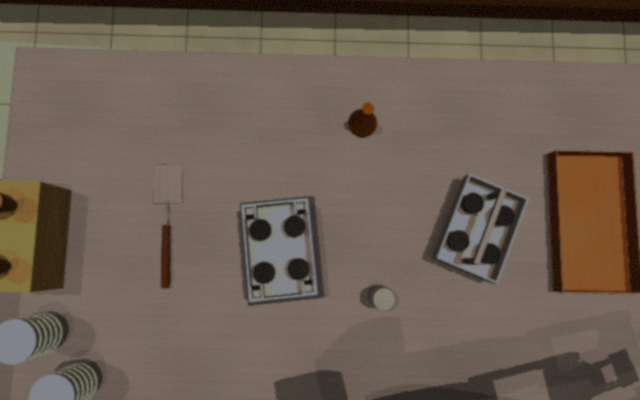

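View pics/scene0.png

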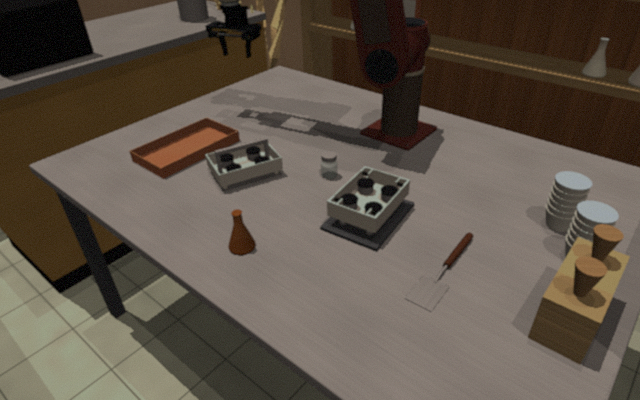

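Top view: the loose tray is at about (480,228) px with its handle running diagonally. The lower tray is at (281,250), the flask at (362,122), the jar at (382,298) and the spatula at (166,240). Next I locate both trays from the depth.

```bash
cat > h.py <<'E'
import numpy as np,cv2
def cloud(d,K,R,t):
    K,R,t=map(np.array,(K,R,t));v,u=np.mgrid[:d.shape[0],:d.shape[1]]
    c=np.stack([(u-K[0,2])/K[0,0]*d,(v-K[1,2])/K[1,1]*d,d],-1)
    return (c-t.ravel())@R
def rect(P):
    (c,s,a)=cv2.minAreaRect(P[:,:2].astype(np.float32))
    if s[0]<s[1]: s=s[::-1];a+=90
    return np.round(c,1),np.round(s,1),round((a+90)%180-90,2)
E
python3 - <<'E'
import numpy as np,cv2
from h import *
for n in("top","scene"):
    f=np.load(n+"0.npz");W=cloud(f["d"],f["K"],f["R"],f["t"]);x,y,z=np.moveaxis(W,-1,0)
    if n=="top":
        for u,v in((480,228),(281,250),(362,122),(382,298),(166,255)):print((u,v),W[v,u].round())
        table=W[300:340,100:240];print("table z",table[...,2].mean(),table[...,2].std())
        c0=W[228,480,:2].copy();c1=W[250,281,:2].copy()
    for nm,c,lo,hi in(("handle",c0,85,125),("loose",c0,50,125),("looserim",c0,58,72),("lower",c1,75,110),("stand",c1,6,60)):
        m=(np.hypot(x-c[0],y-c[1])<150)&(z>lo)&(z<hi)&(f["d"]>0)
        k,l,st,_=cv2.connectedComponentsWithStats(m.astype(np.uint8));
        j=1+st[1:,4].argmax();P=W[l==j];Q=W[m]
        print(n,nm,len(P),len(Q),rect(P),"all",rect(Q),"z",np.percentile(Q[:,2],[5,50,95]).round(1),"med",np.median(P,0).round(1))
E
```

```text
(480, 228) [ 538. -238.   23.]
(281, 250) [481. 207.  48.]
(362, 122) [766.  35.  62.]
(382, 298) [384.  -8.  75.]
(166, 255) [466. 462.  19.]
table z 4.935886095659008 68.40880695671467
top handle 597 597 (array([ 536.7, -229. ]), array([168.6,  13.2]), -21.93) all (array([ 536.7, -229. ]), array([168.6,  13.2]), -21.93) z [ 93.1 102.6 105.6] med [ 535.2 -226.6  102.6]
top loose 2334 3054 (array([ 536.9, -229.3]), array([201.3, 142.8]), -22.15) all (array([ 536.9, -229.3]), array([201.3, 142.8]), -22.15) z [ 52.3  57.9 103.9] med [ 536.3 -245.3   61.8]
top looserim 757 871 (array([ 537. , -229.3]), array([201.1, 142.7]), -22.26) all (array([ 537. , -229.3]), array([201.1, 142.7]), -22.26) z [58.4 62.7 66.1] med [ 534.6 -233.7   62.8]
top lower 1915 2676 (array([482.6, 209. ]), array([200.1, 140.1]), 6.91) all (array([482.6, 209. ]), array([200.1, 140.1]), 6.91) z [76.  79.8 91.5] med [521.9 229.3  86.7]
top stand 3421 4628 (array([482.7, 209.3]), array([192.7, 132.3]), 6.87) all (array([485. , 188.3]), array([245.7, 227.4]), 11.77) z [10.1 47.3 51. ] med [481.7 209.9  48.1]
scene ha
[... 199 characters left out ...]
 (array([ 537.1, -227. ]), array([203., 149.]), -22.74) all (array([ 537.1, -227. ]), array([203., 149.]), -22.74) z [ 51.6  59.9 105. ] med [ 553.6 -212.8   59.9]
scene looserim 350 464 (array([ 536.8, -227.4]), array([202.4, 149. ]), -22.45) all (array([ 536.8, -227.4]), array([202.4, 149. ]), -22.45) z [58.2 61.6 67.5] med [ 583.2 -181.4   62.4]
scene lower 1788 1788 (array([482.8, 209.3]), array([207.5, 142.7]), 6.84) all (array([482.8, 209.3]), array([207.5, 142.7]), 6.84) z [76.4 81.8 92.3] med [505.2 212.6  81.8]
scene stand 1839 2400 (array([482.3, 209.8]), array([236.4, 171. ]), 6.73) all (array([485. , 198.5]), array([235.4, 234.3]), 7.93) z [ 9.9 14.8 57.5] med [562.2 262.2  13.8]
```

```bash
cat >> h.py <<'E'
from scipy.spatial.transform import Rotation as Rot
def go(pos,bar,log=True):
    """shift (cm) and turn (deg) in the tool frame to a TCP pose: fingers down, jaws across a bar at angle bar (deg)"""
    from cell import env
    s=env.read_state();R=Rot.from_rotvec(s["tcp_rot"]);M=R.as_matrix();best=None
    for k in(0,180):
        b=np.radians(bar+k);z=np.array([-np.sin(b),np.cos(b),0]);y=np.array([0,0,-1.]);T=np.stack([np.cross(y,z),y,z],1)
        w=np.degrees(Rot.from_matrix(M.T@T).as_rotvec())
        if best is None or np.linalg.norm(w)<np.linalg.norm(best):best=w
    print("t",round(s["clock"],2),"tcp",np.round(s["tool_pos"],1),"F",np.round(s["contact_force"],1),"M",np.round(s["ft_torque"],2),"gap",round(s["finger_gap"],1),"q",np.round(s["joint_positions"],2))
    print("bar now",round(np.degrees(np.arctan2(M[1,0],M[0,0])),2),"tilt",np.round(M[2],4))
    print("shift cm",np.round(M.T@(np.array(pos)-s["tool_pos"])/10,2),"turn",np.round(best,2))
    return s
E
python3 -c "
from h import *
go((536.9,-229.2,160),-22.1)"
```

```text
t 0.1 tcp [ 220.5 -584.2  232.5] F [ 0.1 -0.1  0. ] M [-0.01 -0.01  0.01] gap 87.2 q [-1.34  0.22  1.53 -0.    1.39 -0.13]
bar now -159.33 tilt [-2.0e-04 -1.0e+00 -1.7e-03]
shift cm [-42.13   7.3  -22.03] turn [1.000e-01 4.277e+01 3.000e-02]
```

Emit:
carry_out(
  motion=[
    [-2, 0, -1, 0, 3, 0, 100],
    [-5, 0, -2.6, 0, 6, 0, 100],
    [-8, 0, -4.2, 0, 9, 0, 100],
    [-11.5, 0, -6, 0, 12, 0, 100],
    [-15, 0, -7.8, 0, 15, 0, 100],
    [-18.5, 0, -9.7, 0, 18.5, 0, 100],
    [-21.5, 0, -11.2, 0, 22, 0, 100],
    [-24, 0, -12.6, 0, 25, 0, 100],
  ],
)

```text
clock: 0.77
tool_pos: [401.9, -379.3, 232.4]
tcp_rot: [-0.084, -2.184, 2.179]
contact_force: [0.3, 0.4, -0.0]
finger_gap: 87.1
```

```bash
python3 -c "
from h import *
go((536.9,-229.2,160),-22.1)"
```

```text
t 0.77 tcp [ 401.9 -379.3  232.4] F [ 0.3  0.4 -0. ] M [ 0.07 -0.04 -0.01] gap 87.1 q [-0.9   0.05  1.72  0.    1.38  0.75]
bar now 175.56 tilt [ 6.0e-04 -1.0e+00 -2.5e-03]
shift cm [-12.31   7.28 -16.  ] turn [ 0.14 17.66  0.06]
```

Emit:
carry_out(
  motion=[
    [-1.8, 0.3, -2.2, 0, 2.5, 0, 100],
    [-4, 1, -5, 0, 6, 0, 100],
    [-6.2, 2, -8, 0, 9, 0, 100],
    [-8.4, 3.2, -11, 0, 12, 0, 100],
    [-10.4, 4.7, -13.5, 0, 15, 0, 100],
    [-11.8, 6, -15.3, 0.1, 17, 0, 100],
    [-12.3, 6.8, -16, 0.1, 17.7, 0, 100],
    [-12.3, 7.3, -16, 0.1, 17.7, 0, 100],
  ],
)

```text
clock: 1.43
tool_pos: [537.1, -226.6, 157.7]
tcp_rot: [-0.387, -2.012, 2.008]
contact_force: [-0.8, 0.2, -0.0]
finger_gap: 87.4
```

```bash
python3 -c "
from h import *
from cell import viewer
go((536.9,-229.2,89),-22.1)
p,d=viewer.grab_frame('wrist');i=viewer.camera_info('wrist');cv2.imwrite('pics/w1.png',p)
W=cloud(d,i['intrinsics'],i['R'],i['t']);z=W[...,2]
m=(abs(z-102)<12)&(np.hypot(W[...,0]-537,W[...,1]+229)<110)&(d>0);print('handle',m.sum(),rect(W[m]),np.median(z[m]))
m=(abs(z-64)<10)&(np.hypot(W[...,0]-537,W[...,1]+229)<140)&(d>0);print('rim',rect(W[m]),np.median(z[m]))
"
```

```text
t 1.43 tcp [ 537.1 -226.6  157.7] F [-0.8  0.2 -0. ] M [ 0.09  0.04 -0.01] gap 87.4 q [-0.53  0.19  1.71  0.    1.25  1.42]
bar now 158.01 tilt [ 0.0039 -1.     -0.0014]
shift cm [-0.11  6.87  0.26] turn [0.08 0.11 0.23]
handle 4111 (array([ 542. , -232.7]), array([153.8,  12. ]), -22.07) 103.603634625918
rim (array([ 535.3, -229.9]), array([200.9, 140.8]), -21.95) 56.308151160122236
```

View pics/w1.png

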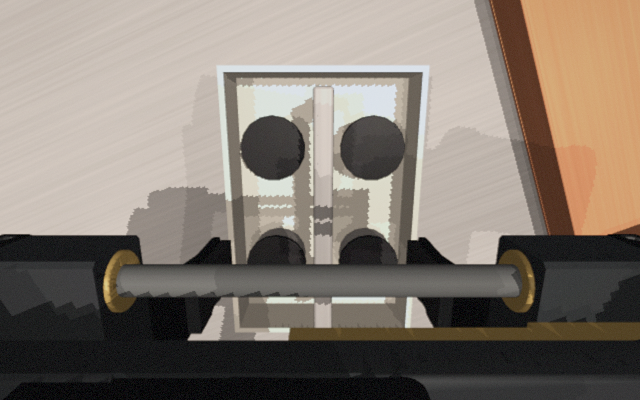

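The wrist view shows the bar running straight down the frame at column 322, centred between the open fingers. The wrist and top fixes agree to about 1.3 mm, so I descend.

Emit:
carry_out(
  motion=[
    [0, 1, 0.1, 0, 0, 0, 100],
    [-0.1, 2.2, 0.2, 0.1, 0.1, 0.2, 100],
    [-0.1, 3.4, 0.3, 0.1, 0.1, 0.2, 100],
    [-0.1, 4.6, 0.3, 0.1, 0.1, 0.2, 100],
    [-0.1, 5.6, 0.3, 0.1, 0.1, 0.2, 100],
    [-0.1, 6.4, 0.3, 0.1, 0.1, 0.2, 100],
    [-0.1, 6.8, 0.3, 0.1, 0.1, 0.2, 100],
    [-0.1, 6.8, 0.3, 0.1, 0.1, 0.2, 100],
  ],
)

```text
clock: 2.15
tool_pos: [534.8, -230.3, 87.8]
tcp_rot: [-0.389, -2.009, 2.009]
contact_force: [0.1, 0.5, 0.4]
finger_gap: 87.2
```

```bash
python3 -c "
from h import *
go((536.5,-229.8,89),-22.1)"
```

```text
t 2.15 tcp [ 534.8 -230.3   87.8] F [0.1 0.5 0.4] M [0.08 0.02 0.03] gap 87.2 q [-0.54  0.27  1.76 -0.    1.12  1.42]
bar now 157.89 tilt [ 3.5e-03 -1.0e+00  6.0e-04]
shift cm [-0.13 -0.12 -0.11] turn [-0.03 -0.01  0.2 ]
```

Emit:
carry_out(
  motion=[
    [-0.1, 0, -0.1, 0, 0, 0.2, 100],
    [-0.1, 0, -0.1, 0, 0, 0.2, 60],
    [-0.1, 0, -0.1, 0, 0, 0.2, 30],
    [-0.1, 0, -0.1, 0, 0, 0.2, 20],
    [-0.1, 0, -0.1, 0, 0, 0.2, 10],
    [-0.1, 0, -0.1, 0, 0, 0.2, 5],
    [-0.1, 0, -0.1, 0, 0, 0.2, 0],
    [-0.1, 0, -0.1, 0, 0, 0.2, 0],
  ],
  grip_force=55,
)

```text
clock: 2.82
tool_pos: [536.2, -229.8, 87.9]
tcp_rot: [-0.393, -2.009, 2.011]
contact_force: [-0.8, -0.6, -0.7]
finger_gap: 48.4
```

Emit:
carry_out(
  motion=[
    [0, 0, 0, 0, 0, 0, 0],
    [0, 0, 0, 0, 0, 0, 0],
    [0, 0, 0, 0, 0, 0, 0],
    [0, 0, 0, 0, 0, 0, 0],
    [0, -0.2, 0, 0, 0, 0, 0],
    [0, -0.5, 0, 0, 0, 0, 0],
    [0, -0.8, 0, 0, 0, 0, 0],
    [0, -1, 0, 0, 0, 0, 0],
  ],
)

```text
clock: 3.48
tool_pos: [535.8, -229.6, 97.7]
tcp_rot: [-0.392, -2.009, 2.01]
contact_force: [1.2, -0.3, -5.1]
finger_gap: 11.6
```

```bash
python3 -c "
from h import *
go((520,-150,215),-22)"
```

```text
t 3.48 tcp [ 535.8 -229.6   97.7] F [ 1.2 -0.3 -5.1] M [0.08 0.08 0.05] gap 11.6 q [-0.54  0.26  1.75 -0.    1.13  1.42]
bar now 157.89 tilt [ 9.e-04 -1.e+00  5.e-04]
shift cm [  4.47 -11.73  -6.78] turn [-0.03 -0.11  0.05]
```

Gripped: the gap is 11.6 mm and the force is 5 N, which matches the tray. Now I raise it.

Emit:
carry_out(
  motion=[
    [0, -0.8, 0, 0, 0, 0, 0],
    [0, -2.2, 0, 0, 0, 0, 0],
    [0, -4, 0, 0, 0, 0, 0],
    [0, -6, 0, 0, 0, 0, 0],
    [0, -8, 0, 0, 0, 0, 0],
    [0, -10, 0, 0, 0, 0, 0],
    [0, -11.3, 0, 0, 0, 0, 0],
    [0, -12, 0, 0, 0, 0, 0],
  ],
)

```text
clock: 4.15
tool_pos: [536.7, -230.1, 220.4]
tcp_rot: [-0.395, -2.009, 2.012]
contact_force: [0.4, 0.3, -5.0]
finger_gap: 11.5
```

```bash
python3 -c "
from h import *
go((482.6,209.1,215),6.9)"
```

```text
t 4.15 tcp [ 536.7 -230.1  220.4] F [ 0.4  0.3 -5. ] M [ 0.03 -0.05 -0.01] gap 11.5 q [-0.54  0.13  1.65 -0.    1.35  1.42]
bar now 157.89 tilt [-0.0025 -1.      0.001 ]
shift cm [ 21.54   0.45 -38.65] turn [ -0.09 -29.01  -0.12]
```

Emit:
carry_out(
  motion=[
    [0.6, 0, -1, 0, -0.8, 0, 0],
    [1.8, 0, -3.2, 0, -2.4, 0, 0],
    [3.4, 0, -6.1, 0, -4.6, 0, 0],
    [5.2, 0, -9.3, 0, -7, 0, 0],
    [7, 0, -12.6, 0, -9.4, 0, 0],
    [8.8, 0, -15.8, 0, -11.8, 0, 0],
    [10.2, 0, -18.3, 0, -13.7, 0, 0],
    [11, 0, -19.7, 0, -14.8, 0, 0],
  ],
)

```text
clock: 4.82
tool_pos: [506.8, -2.0, 218.2]
tcp_rot: [-0.131, -2.158, 2.157]
contact_force: [0.4, -0.9, -4.7]
finger_gap: 11.6
```

```bash
python3 -c "
from h import *
go((482.6,209.1,215),6.9)"
```

```text
t 4.82 tcp [506.8  -2.  218.2] F [ 0.4 -0.9 -4.7] M [-0.04 -0.04 -0.02] gap 11.6 q [-0.16 -0.05  1.85  0.    1.35  1.53]
bar now 172.97 tilt [ 1.2e-03 -1.0e+00 -2.0e-04]
shift cm [  4.98   0.33 -20.66] turn [  0.02 -13.93   0.07]
```

```bash
cat > meas.py <<'E'
from h import *
from cell import env,viewer
def meas(save=None,cams=("top","scene")):
    for n in cams:
        s=env.read_state();T=s["tool_pos"];M=Rot.from_rotvec(s["tcp_rot"]).as_matrix()
        i=viewer.camera_info(n);p,d=viewer.grab_frame(n)
        if save:cv2.imwrite(f"pics/{n}{save}.png",p)
        W=cloud(d,i["intrinsics"],i["R"],i["t"]);h=T[2]+8  # handle height
        dz=W[...,2]-h;r=np.hypot(W[...,0]-T[0],W[...,1]-T[1])
        m=(abs(dz+36)<9)&(r<135)&(d>0)
        if m.sum()<30:print(n,"few");continue
        ys=W[m]
        c,sz,a=rect(ys);print(n,m.sum(),"rim c",c,"size",sz,"ang",a,"c-tcp",np.round(c-T[:2],1),"bar",round((np.degrees(np.arctan2(M[1,0],M[0,0]))+90)%180-90,2),"z",np.median(dz[m]).round(1))
E
python3 -c "
from meas import *
meas('2')"
```

```text
top 1073 rim c [507.8  -2.2] size [200.2 140.6] ang -6.99 c-tcp [ 1.  -0.2] bar -7.03 z -41.2
scene 1053 rim c [507.9   0.8] size [204.5 145.1] ang -6.41 c-tcp [1.3 1.1] bar -6.93 z -39.8
```

View pics/top2.png

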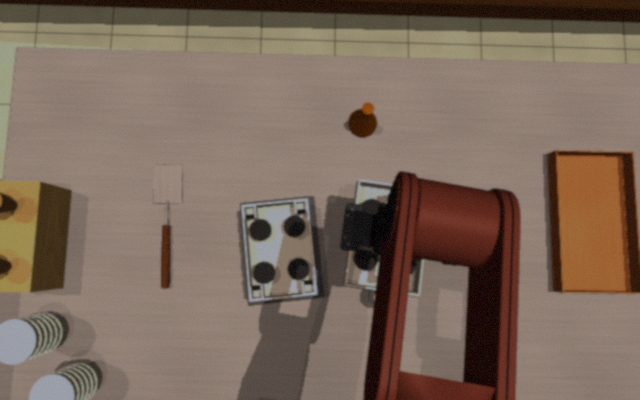

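Top view: the held tray is level and its centre is about 1 mm from the TCP. The lower tray at (281,250) px is unobstructed, so I move above it.

Emit:
carry_out(
  motion=[
    [0.3, 0, -1, 0, -0.8, 0, 0],
    [0.8, 0, -3.2, 0, -2.4, 0, 0],
    [1.6, 0.1, -6.3, 0, -4.5, 0, 0],
    [2.5, 0.2, -9.7, 0, -6.8, 0, 0],
    [3.4, 0.3, -13.2, 0, -9, 0, 0],
    [4.2, 0.3, -16.7, 0, -11.3, 0, 0],
    [4.8, 0.3, -19.2, 0, -13, 0, 0],
    [5.1, 0.3, -20.6, 0, -13.9, 0, 0],
  ],
)

```text
clock: 5.58
tool_pos: [480.1, 210.7, 214.1]
tcp_rot: [-0.137, 2.16, -2.158]
contact_force: [0.5, -0.9, -5.5]
finger_gap: 11.4
```

```bash
python3 -c "
from h import *
go((481.6,208.9,190),6.9)"
```

```text
t 5.58 tcp [480.1 210.7 214.1] F [ 0.5 -0.9 -5.5] M [0.01 0.   0.03] gap 11.4 q [ 0.26 -0.    1.81  0.    1.34  1.71]
bar now -172.9 tilt [ 3.e-03 -1.e+00 -9.e-04]
shift cm [-0.13  2.41  0.2 ] turn [0.05 0.2  0.17]
```

Emit:
carry_out(
  motion=[
    [0, 0.3, 0.1, 0, 0.1, 0.1, 0],
    [-0.1, 0.7, 0.2, 0, 0.2, 0.2, 0],
    [-0.1, 1.1, 0.2, 0, 0.2, 0.2, 0],
    [-0.1, 1.6, 0.2, 0, 0.2, 0.2, 0],
    [-0.1, 2, 0.2, 0, 0.2, 0.2, 0],
    [-0.1, 2.3, 0.2, 0, 0.2, 0.2, 0],
    [-0.1, 2.3, 0.2, 0, 0.2, 0.2, 0],
    [-0.1, 2.3, 0.2, 0, 0.2, 0.2, 0],
  ],
)

```text
clock: 6.25
tool_pos: [481.3, 208.4, 190.9]
tcp_rot: [-0.129, 2.161, -2.159]
contact_force: [0.5, -0.3, -3.4]
finger_gap: 11.3
```

```bash
python3 -c "
from meas import *
go((481.6,208.9,184),6.9)
meas('3')
i=viewer.camera_info('scene');p=cv2.imread('pics/scene3.png');c=p[110:260,290:450];cv2.imwrite('pics/c3.png',cv2.resize(c,None,fx=4,fy=4,interpolation=cv2.INTER_CUBIC))
for n in('top','scene'):
  i=viewer.camera_info(n);_,d=viewer.grab_frame(n);W=cloud(d,i['intrinsics'],i['R'],i['t'])
  m=(abs(W[...,2]-87)<6)&(np.hypot(W[...,0]-482,W[...,1]-209)<140);print(n,'lower',m.sum(),rect(W[m]),np.median(W[m],0))
"
```

```text
t 6.25 tcp [481.3 208.4 190.9] F [ 0.5 -0.3 -3.4] M [ 0.06 -0.01 -0.01] gap 11.3 q [0.26 0.01 1.83 0.   1.29 1.71]
bar now -173.15 tilt [-1.e-04 -1.e+00 -8.e-04]
shift cm [-0.04  0.69 -0.04] turn [ 0.04 -0.05 -0.01]
top 608 rim c [482.2 208.9] size [200.4 140.2] ang 6.77 c-tcp [0.9 0.5] bar 6.85 z -35.8
scene 1299 rim c [482.3 209.2] size [207.3 144.2] ang 7.68 c-tcp [0.8 0.6] bar 6.86 z -40.0
top lower 0 (array([0., 0.]), array([0., 0.]), 0.0) [nan nan nan]
scene lower 550 (array([483.8, 209.8]), array([203.9, 141.4]), 6.58) [562.98767458 258.9603152   88.25593208]
  return _methods._mean(a, axis=axis, dtype=dtype,
  ret = um.true_divide(
```

View pics/c3.png

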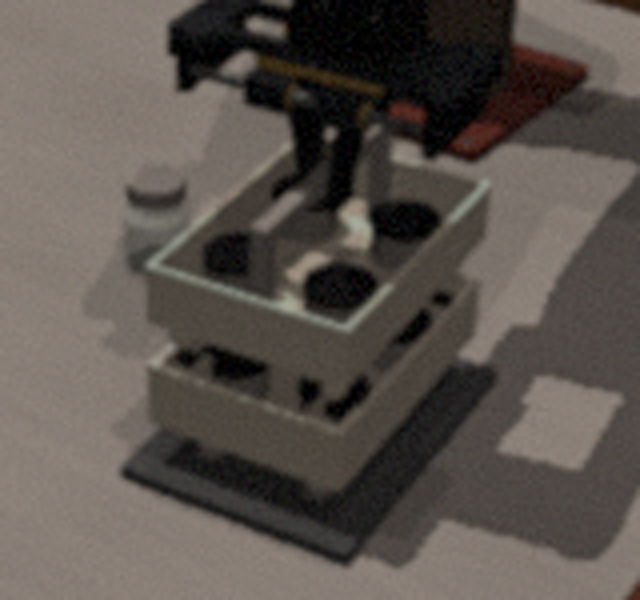

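Crop: the loose tray hangs level and in line over the lower tray, and the centres agree to about 0.5 mm. I lower it gently, watching the force (about -5 N when unsupported).

Emit:
carry_out(
  motion=[
    [0, 0.2, 0, 0, 0, 0, 0],
    [0, 0.4, 0, 0, 0, 0, 0],
    [0, 0.6, 0, 0, 0, 0, 0],
    [0, 0.8, 0, 0, 0, 0, 0],
    [0, 1, 0, 0, 0, 0, 0],
    [0, 1.2, 0, 0, 0, 0, 0],
    [0, 1.3, 0, 0, 0, 0, 0],
    [0, 1.3, 0, 0, 0, 0, 0],
  ],
)

```text
clock: 7.12
tool_pos: [481.3, 208.8, 178.1]
tcp_rot: [-0.129, 2.16, -2.158]
contact_force: [-0.6, -0.5, -5.5]
finger_gap: 11.3
```

```bash
python3 -c "
from h import *
go((481.5,208.8,170),6.9)"
```

```text
t 7.12 tcp [481.3 208.8 178.1] F [-0.6 -0.5 -5.5] M [ 0.02 -0.01  0.01] gap 11.3 q [0.26 0.03 1.85 0.   1.27 1.71]
bar now -173.11 tilt [-5.e-04 -1.e+00 -8.e-04]
shift cm [-0.02  0.81  0.01] turn [ 0.05 -0.01 -0.03]
```

Emit:
carry_out(
  motion=[
    [0, 0.1, 0, 0, 0, 0, 0],
    [0, 0.2, 0, 0, 0, 0, 0],
    [0, 0.3, 0, 0, 0, 0, 0],
    [0, 0.35, 0, 0, 0, 0, 0],
    [0, 0.4, 0, 0, 0, 0, 0],
    [0, 0.45, 0, 0, 0, 0, 0],
    [0, 0.5, 0, 0, 0, 0, 0],
    [0, 0.5, 0, 0, 0, 0, 0],
  ],
)

```text
clock: 7.78
tool_pos: [481.5, 208.9, 173.3]
tcp_rot: [-0.129, 2.16, -2.158]
contact_force: [-0.2, 0.6, -2.8]
finger_gap: 11.5
```

Emit:
carry_out(
  motion=[
    [0, 0.1, 0, 0, 0, 0, 0],
    [0, 0.2, 0, 0, 0, 0, 0],
    [0, 0.3, 0, 0, 0, 0, 0],
    [0, 0.35, 0, 0, 0, 0, 0],
    [0, 0.4, 0, 0, 0, 0, 0],
    [0, 0.45, 0, 0, 0, 0, 0],
    [0, 0.5, 0, 0, 0, 0, 0],
    [0, 0.5, 0, 0, 0, 0, 0],
  ],
)

```text
clock: 8.45
tool_pos: [481.7, 209.0, 168.6]
tcp_rot: [-0.128, 2.16, -2.157]
contact_force: [-0.3, -0.2, 1.9]
finger_gap: 11.2
```

```bash
python3 -c "
from h import *
go((481.5,208.8,170),6.9)"
```

```text
t 8.45 tcp [481.7 209.  168.6] F [-0.3 -0.2  1.9] M [-0.03  0.07 -0.01] gap 11.2 q [0.26 0.04 1.85 0.   1.25 1.71]
bar now -173.11 tilt [-0.0017 -1.     -0.0011]
shift cm [ 0.02 -0.14  0.02] turn [ 0.06 -0.01 -0.1 ]
```

The lugs are in, with sideways force under 0.5 N and stiffness about 1 N/mm. I press on in small steps.

Emit:
carry_out(
  motion=[
    [0, 0.1, 0, 0, 0, 0, 0],
    [0, 0.2, 0, 0, 0, 0, 0],
    [0, 0.3, 0, 0, 0, 0, 0],
    [0, 0.35, 0, 0, 0, 0, 0],
    [0, 0.4, 0, 0, 0, 0, 0],
    [0, 0.45, 0, 0, 0, 0, 0],
    [0, 0.5, 0, 0, 0, 0, 0],
    [0, 0.5, 0, 0, 0, 0, 0],
  ],
)

```text
clock: 9.12
tool_pos: [482.2, 209.1, 164.1]
tcp_rot: [-0.127, 2.16, -2.157]
contact_force: [-1.1, -0.4, 6.4]
finger_gap: 11.7
```

Emit:
carry_out(
  motion=[
    [0, 0.1, 0, 0, 0, 0, 0],
    [0, 0.2, 0, 0, 0, 0, 0],
    [0, 0.3, 0, 0, 0, 0, 0],
    [0, 0.3, 0, 0, 0, 0, 0],
    [0, 0.4, 0, 0, 0, 0, 0],
    [0, 0.4, 0, 0, 0, 0, 0],
    [0, 0.4, 0, 0, 0, 0, 0],
    [0, 0.4, 0, 0, 0, 0, 0],
  ],
)

```text
clock: 9.78
tool_pos: [483.1, 209.2, 161.3]
tcp_rot: [-0.125, 2.159, -2.155]
contact_force: [0.2, -1.4, 9.1]
finger_gap: 11.3
```

```bash
python3 -c "
from h import *
go((481.5,208.8,155),6.9)"
```

```text
t 9.78 tcp [483.1 209.2 161.3] F [ 0.2 -1.4  9.1] M [-0.21  0.3  -0.  ] gap 11.3 q [0.26 0.05 1.86 0.   1.23 1.71]
bar now -173.11 tilt [-0.0048 -1.     -0.0013]
shift cm [0.16 0.63 0.02] turn [ 0.07 -0.01 -0.28]
```

Emit:
carry_out(
  motion=[
    [0, 0.15, 0, 0, 0, -0.2, 0],
    [0.1, 0.3, 0, 0, 0, -0.3, 0],
    [0.1, 0.4, 0, 0.1, 0, -0.3, 0],
    [0.1, 0.5, 0, 0.1, 0, -0.3, 0],
    [0.1, 0.5, 0, 0.1, 0, -0.4, 0],
    [0.1, 0.5, 0, 0.1, 0, -0.4, 0],
    [0.1, 0.5, 0, 0.1, 0, -0.4, 0],
    [0.1, 0.5, 0, 0.1, 0, -0.4, 0],
  ],
)

```text
clock: 10.45
tool_pos: [483.4, 209.3, 158.1]
tcp_rot: [-0.129, 2.159, -2.159]
contact_force: [-0.7, -0.9, 10.0]
finger_gap: 11.4
```

```bash
python3 -c "
from h import *
go((481.5,208.8,155),6.9)"
```

```text
t 10.45 tcp [483.4 209.3 158.1] F [-0.7 -0.9 10. ] M [-0.14  0.36  0.  ] gap 11.4 q [ 0.26  0.05  1.86 -0.    1.23  1.71]
bar now -173.11 tilt [-9.e-04 -1.e+00  2.e-04]
shift cm [0.19 0.31 0.03] turn [-0.01 -0.01 -0.05]
```

Emit:
carry_out(
  motion=[
    [0.1, 0.15, 0, 0, 0, -0.1, 0],
    [0.2, 0.3, 0, 0, 0, -0.2, 0],
    [0.3, 0.4, 0, 0, 0, -0.2, 0],
    [0.3, 0.5, 0, 0, 0, -0.2, 0],
    [0.3, 0.6, 0, 0, 0, -0.2, 0],
    [0.3, 0.6, 0, 0, 0, -0.2, 0],
    [0.3, 0.6, 0, 0, 0, -0.2, 0],
    [0.3, 0.6, 0, 0, 0, -0.2, 0],
  ],
)

```text
clock: 11.12
tool_pos: [482.2, 209.3, 154.5]
tcp_rot: [-0.128, 2.159, -2.158]
contact_force: [-0.6, -0.8, 12.7]
finger_gap: 11.4
```

```bash
python3 -c "
from meas import *
go((481.5,208.8,155),6.9)
p,d=viewer.grab_frame('scene');cv2.imwrite('pics/c4.png',cv2.resize(p[120:260,300:440],None,fx=4,fy=4,interpolation=cv2.INTER_CUBIC))
i=viewer.camera_info('scene');W=cloud(d,i['intrinsics'],i['R'],i['t'])
m=(W[...,2]>60)&(np.hypot(W[...,0]-482,W[...,1]-209)<130)
for lo in(72,76,80,84,88,92):
  q=m&(W[...,2]>lo)&(W[...,2]<lo+4);print(lo,q.sum())"
```

```text
t 11.12 tcp [482.2 209.3 154.5] F [-0.6 -0.8 12.7] M [-0.16  0.16 -0.04] gap 11.4 q [ 0.26  0.05  1.86 -0.    1.22  1.71]
bar now -173.12 tilt [-2.e-03 -1.e+00 -2.e-04]
shift cm [ 0.08 -0.05  0.04] turn [ 0.01 -0.02 -0.12]
72 177
76 106
80 0
84 24
88 315
92 262
```

View pics/c4.png

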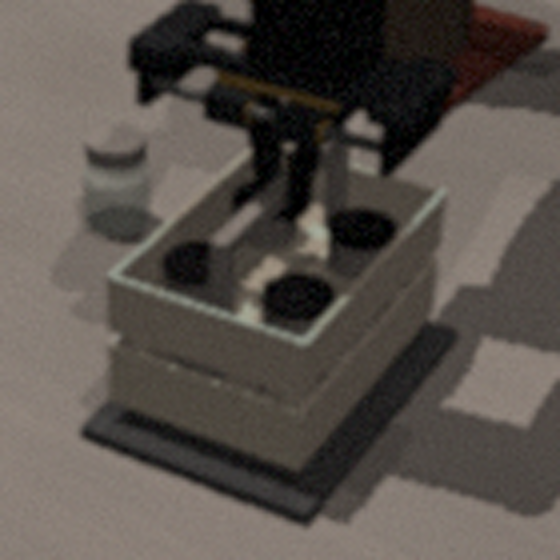

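Crop: the lower rim has sunk to about 78 mm, and a thin, even gap of about 9 mm shows between the trays. It hasn't snapped yet, so I keep pressing.

Emit:
carry_out(
  motion=[
    [0.1, 0.2, 0, 0, 0, -0.1, 0],
    [0.1, 0.4, 0, 0, 0, -0.2, 0],
    [0.2, 0.5, 0, 0, 0, -0.2, 0],
    [0.2, 0.6, 0, 0, 0, -0.2, 0],
    [0.2, 0.6, 0, 0, 0, -0.2, 0],
    [0.2, 0.6, 0, 0, 0, -0.2, 0],
    [0.2, 0.6, 0, 0, 0, -0.2, 0],
    [0.2, 0.6, 0, 0, 0, -0.2, 0],
  ],
)

```text
clock: 11.83
tool_pos: [481.5, 209.3, 149.4]
tcp_rot: [-0.128, 2.159, -2.158]
contact_force: [2.2, 0.2, 5.7]
finger_gap: 11.2
```

```bash
python3 -c "
from h import *
go((481.5,208.8,150),6.9)"
```

```text
t 11.83 tcp [481.5 209.3 149.4] F [2.2 0.2 5.7] M [-0.11 -0.22 -0.04] gap 11.2 q [0.26 0.06 1.87 0.   1.21 1.71]
bar now -173.11 tilt [-1.6e-03 -1.0e+00 -3.0e-04]
shift cm [ 0.01 -0.06  0.05] turn [ 0.02 -0.01 -0.09]
```

The force dropped from 12.7 to 5.7 N as the tray went down, so it snapped. I press a bit more to make sure all four lugs are home, then measure the gap.

Emit:
carry_out(
  motion=[
    [0, 0.2, 0, 0, 0, -0.1, 0],
    [0.1, 0.4, 0, 0, 0, -0.2, 0],
    [0.1, 0.5, 0, 0, 0, -0.2, 0],
    [0.1, 0.6, 0, 0, 0, -0.2, 0],
    [0.1, 0.7, 0, 0, 0, -0.2, 0],
    [0.1, 0.8, 0, 0, 0, -0.2, 0],
    [0.1, 0.8, 0, 0, 0, -0.2, 0],
    [0.1, 0.8, 0, 0, 0, -0.2, 0],
  ],
)

```text
clock: 12.5
tool_pos: [481.5, 209.3, 143.2]
tcp_rot: [-0.13, 2.159, -2.159]
contact_force: [-2.9, -0.3, 12.6]
finger_gap: 11.5
```

```bash
python3 -c "
from meas import *
go((481.5,208.8,150),6.9)
p,d=viewer.grab_frame('scene');cv2.imwrite('pics/c5.png',cv2.resize(p[120:260,300:440],None,fx=4,fy=4,interpolation=cv2.INTER_CUBIC))"
```

```text
t 12.5 tcp [481.5 209.3 143.2] F [-2.9 -0.3 12.6] M [-0.3   0.43  0.  ] gap 11.5 q [0.26 0.07 1.87 0.   1.2  1.71]
bar now -173.11 tilt [-5.e-04 -1.e+00 -3.e-04]
shift cm [ 0.01 -0.68  0.05] turn [ 0.02 -0.01 -0.03]
```

View pics/c5.png

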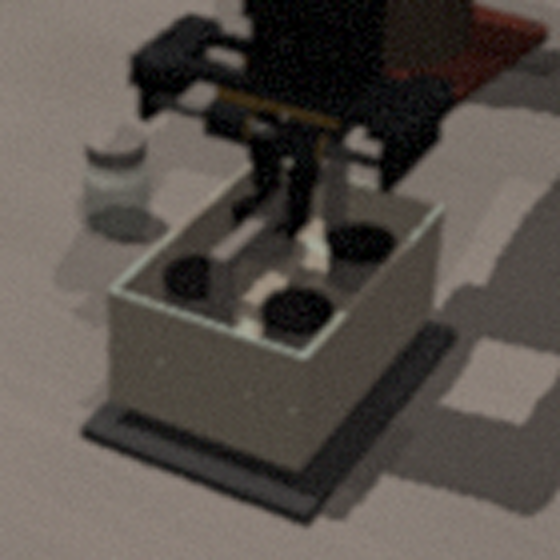

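Crop: the gap between the trays is closed on both visible sides. One more gentle push as a check, then I ease the load off before letting go.

Emit:
carry_out(
  motion=[
    [0, 0.2, 0, 0, 0, 0, 0],
    [0, 0.4, 0, 0, 0, -0.1, 0],
    [0.1, 0.6, 0, 0, 0, -0.2, 0],
    [0.1, 0.8, 0, 0, 0, -0.2, 0],
    [0.1, 0.9, 0, 0, 0, -0.2, 0],
    [0.1, 0.9, 0, 0, 0, -0.2, 0],
    [0.1, 0.9, 0, 0, 0, -0.2, 0],
    [0.1, 0.9, 0, 0, 0, -0.2, 0],
  ],
)

```text
clock: 13.22
tool_pos: [481.5, 209.3, 137.0]
tcp_rot: [-0.131, 2.16, -2.159]
contact_force: [-5.4, -2.9, 19.5]
finger_gap: 11.4
```

Emit:
carry_out(
  motion=[
    [0, 0, 0, 0, 0, 0, 0],
    [0, -0.2, 0, 0, 0, 0, 0],
    [0, -0.4, 0, 0, 0, 0, 0],
    [0, -0.6, 0, 0, 0, 0, 0],
    [0, -0.8, 0, 0, 0, 0, 0],
    [0, -1, 0, 0, 0, 0, 0],
    [0, -1.1, 0, 0, 0, 0, 0],
    [0, -1.1, 0, 0, 0, 0, 0],
  ],
)

```text
clock: 13.88
tool_pos: [481.5, 209.3, 148.6]
tcp_rot: [-0.131, 2.159, -2.159]
contact_force: [-2.4, -0.9, 7.1]
finger_gap: 11.5
```

```bash
python3 -c "
from h import *
go((482,208.9,153.3),6.9)"
```

```text
t 13.88 tcp [481.5 209.3 148.6] F [-2.4 -0.9  7.1] M [-0.21  0.3  -0.01] gap 11.5 q [0.26 0.06 1.87 0.   1.21 1.71]
bar now -173.09 tilt [ 6.e-04 -1.e+00 -0.e+00]
shift cm [-0.05 -0.47  0.04] turn [0.   0.01 0.03]
```

Emit:
carry_out(
  motion=[
    [0, -0.1, 0, 0, 0, 0, 0],
    [0, -0.2, 0, 0, 0, 0, 0],
    [0, -0.3, 0, 0, 0, 0, 0],
    [0, -0.4, 0, 0, 0, 0, 0],
    [0, -0.5, 0, 0, 0, 0, 0],
    [0, -0.5, 0, 0, 0, 0, 0],
    [0, -0.5, 0, 0, 0, 0, 0],
    [0, -0.5, 0, 0, 0, 0, 0],
  ],
)

```text
clock: 14.55
tool_pos: [481.5, 209.3, 153.4]
tcp_rot: [-0.131, 2.16, -2.159]
contact_force: [0.4, -0.0, 1.7]
finger_gap: 11.8
```

```bash
python3 -c "
from h import *
go((482,208.9,153.3),6.9)"
```

```text
t 14.55 tcp [481.5 209.3 153.4] F [ 0.4 -0.   1.7] M [-0.02 -0.09  0.01] gap 11.8 q [0.26 0.06 1.87 0.   1.22 1.71]
bar now -173.09 tilt [ 6.e-04 -1.e+00 -1.e-04]
shift cm [-0.05  0.01  0.04] turn [0.   0.01 0.04]
```

Emit:
carry_out(
  motion=[
    [0, 0, 0, 0, 0, 0, 18],
    [0, 0, 0, 0, 0, 0, 22],
    [0, 0, 0, 0, 0, 0, 30],
    [0, 0, 0, 0, 0, 0, 40],
    [0, 0, 0, 0, 0, 0, 60],
    [0, 0, 0, 0, 0, 0, 60],
    [0, 0, 0, 0, 0, 0, 60],
    [0, 0, 0, 0, 0, 0, 60],
  ],
)

```text
clock: 15.22
tool_pos: [481.5, 209.2, 153.4]
tcp_rot: [-0.131, 2.16, -2.16]
contact_force: [-0.8, 0.2, -0.0]
finger_gap: 48.5
```

Emit:
carry_out(
  motion=[
    [0, -0.5, 0, 0, 0, 0, 60],
    [0, -1.5, 0, 0, 0, 0, 60],
    [0, -3, 0, 0, 0, 0, 60],
    [0, -5, 0, 0, 0, 0, 60],
    [0, -7, 0, 0, 0, 0, 60],
    [0, -9, 0, 0, 0, 0, 60],
    [0, -10.5, 0, 0, 0, 0, 60],
    [0, -11, 0, 0, 0, 0, 60],
  ],
)

```text
clock: 15.88
tool_pos: [483.1, 209.7, 267.7]
tcp_rot: [-0.125, 2.158, -2.155]
contact_force: [-0.3, -0.2, 0.2]
finger_gap: 52.2
```

Emit:
carry_out(
  motion=[
    [1, 0, 2, 0, 0, 0, 60],
    [2, 0, 4, 0, 0, 0, 60],
    [3, 0, 7, 0, 0, 0, 60],
    [4, 0, 10, 0, 0, 0, 60],
    [5, 0, 13, 0, 0, 0, 60],
    [5, 0, 16, 0, 0, 0, 60],
    [5, 0, 18, 0, 0, 0, 60],
    [5, 0, 19, 0, 0, 0, 60],
  ],
)

```text
clock: 16.55
tool_pos: [456.2, 12.8, 267.4]
tcp_rot: [-0.122, 2.158, -2.157]
contact_force: [-0.4, 0.9, 0.2]
finger_gap: 51.9
```

Run:
```python
from meas import *
s=go((482,208.9,153.3),6.9)
ims=[]
for n,(a,b,c,e) in(("top",(170,330,200,360)),("scene",(120,260,300,440))):
  i=viewer.camera_info(n);p,d=viewer.grab_frame(n);cv2.imwrite(f"pics/{n}6.png",p);W=cloud(d,i['intrinsics'],i['R'],i['t']);z=W[...,2]
  r=np.hypot(W[...,0]-482,W[...,1]-209)
  h=(r<100)&(z>150)&(z<185);P=W[h];print(n,'handle',rect(P),'ztop',np.percentile(P[:,2],[50,80]))
  m=(r<135)&(z>118)&(z<140);P=W[m];print('rim',rect(P));
  # plane of rim: z against tray axes, edge points only
  th=np.radians(6.9);Q=(P[:,:2]-[482.6,209.1])@np.array([[np.cos(th),-np.sin(th)],[np.sin(th),np.cos(th)]])
  e1=((abs(Q[:,0])>96)|(abs(Q[:,1])>66))&(P[:,2]>124);k=np.linalg.lstsq(np.c_[Q[e1],np.ones(e1.sum())],P[e1,2],rcond=None)[0];print('plane mrad',k[:2]*1e3,'z',k[2],e1.sum())
  ims.append(cv2.resize(p[a:b,c:e],(400,400),interpolation=cv2.INTER_CUBIC))
cv2.imwrite("pics/fin.png",np.hstack(ims))
```

```text
t 16.55 tcp [456.2  12.8 267.4] F [-0.4  0.9  0.2] M [0.06 0.01 0.01] gap 51.9 q [-0.15 -0.22  1.91  0.    1.45  1.31]
bar now -173.22 tilt [-5.5e-03 -1.0e+00 -1.0e-04]
shift cm [ -4.81  11.44 -19.16] turn [ 0.01 -0.12 -0.31]
top handle (array([482.1, 209.3]), array([167.4,  12.2]), 6.88) ztop [168.04848103 169.30262552]
rim (array([482.6, 209.5]), array([200.4, 140.2]), 6.89)
plane mrad [-0.81331882  0.76323059] z 128.2149219847523 695
scene handle (array([485.6, 210.1]), array([167. ,  14.6]), 6.75) ztop [168.00795274 170.18183417]
rim (array([483. , 209.4]), array([206.5, 143.4]), 6.77)
plane mrad [-2.65852453 -1.62782626] z 128.3876760744421 389
```

View pics/fin.png

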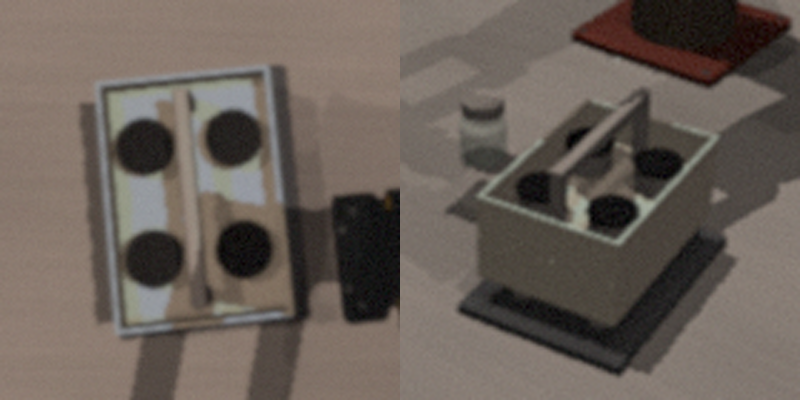

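Final view: the upper tray is flush and level on the lower one with no gap, and the gripper is clear. I'm handing the job in.

```bash
python3 -c "
from cell import order
print(order.close_job())"
```

```text
the job is handed in; nothing more can be done
None
```

The loose tray is snapped home on the lower tray and the job is handed in, at about 16.7 s on the robot's clock. I gripped it by the handle, lowered it with the lugs in line and pressed by feel. It snapped at about 13 N; the check push afterwards read 19.5 N, my highest reading. I then eased the load to about 2 N, let go and moved clear.

**Force limits:** forces were read only at the end of each move, so brief peaks in between were not seen. Sideways force stayed under 1.5 N before the snap. It read about 2 to 6 N in the confirming pushes, with the tray already home.

**Last checks:**
- **Position:** the top camera put the tray's rim at (482.6, 209.5) mm and 6.89°, against the lower tray's (482.6, 209.1) mm and 6.91°.
- **Level:** the tilt was under 1 mrad by the top camera and under 3 mrad by the scene camera, whose fixes were coarser throughout.
- **Height:** the loose tray's rim was at 128 mm. That fits it being home with the stand sunk about 4 mm under the tray's weight.
- **Gap:** no gap showed on the two sides the scene camera sees.
- **Other objects:** the jar looked unmoved. I did not measure the flask or spatula again, but the arm never went near them.

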